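# Swing the heavy polishing head round to the work rest and stop it there

## Robot

A 7-joint arm with a two-finger parallel gripper is mounted at the origin on the work surface. World frame = base frame: x ahead of the robot, y to its left, z up, the work surface at z = 0. Lengths are in m, angles in rad, forces in N, time in s.
With the tool pointing down it reaches from about 0.425 to 0.875 m from the base axis. Payload 4.7 kg.
Tool frame: the origin (TCP) lies between the finger pads; the fingertips stand 8 mm ahead of it and the grasp point (between the pads) lies 11 mm behind it; y points along the fingers, x is the direction in which the jaws open and shut, and the axes are right-handed (so a half turn about y gives the same grasp; the last joint's range is limited). The gripper opens to 87 mm and grips with 3 to 60 N. Pads are 19 mm wide; open, the fingers measure 117 mm over their backs; the gripper's body (75 mm by 190 mm) begins 51 mm behind the grasp point.
Start: joints at [0.014, 0.321, -0.07, 1.45, 0.023, 1.371, -0.057], TCP at [0.65, -0, 0.231] pointing down, gripper open.
Joint ranges: [-2.86, 2.86], [-0.3, 2.09], [-1.38, 1.24], [0.06, 2.45], [-1.56, 4.7], [0.09, 2.05], [-2.69, 2.69]. Speed limits (rad/s): [2.57, 2.57, 3.14, 3.14, 3.14, 3.14, 3.14].

## Interface

Orientations are given as [roll, pitch, yaw] about the fixed x, y, z axes, in that order (R = Rz(yaw) Ry(pitch) Rx(roll)).
In Python, from plant import r, viewer gives the robot as it stands. The module is installed in compiled form; this text tells all that it offers.
- The arm moves only by the tool send_rows, never from a script. Its argument "steps" is a list of rows, each a list of 7 numbers: the opening, from 0 (shut) to 1 (fully open), then the shift along the tool's x, y, z in mm, then the turn, a rotation vector about the tool's x, y, z in degrees. In form: [[jaw, dx, dy, dz, wx, wy, wz], ...]. A call has 1 to 5 rows; each row is the pose to reach, as a shift and turn from the pose commanded when the call began, along the tool's axes at that moment; what a row does not reach only later rows make up. A row lasts 1/8 s, in which the tool goes at most 62.5 mm and 10.7 degrees, less where a joint would pass 70% of its speed; a pose out of reach is approached as far as the arm can. A call with a gripper value outside its range is refused whole. The fingers move at their own pace and stop on an object; "grip_force" is the grip in N (left out, the last holds). Time passes only in rows, so rows that repeat a pose let the fingers close. It gives the time, the measured TCP pose, the force and the opening at its end, in the units of the state.
- r.read_state(): the state, without advancing time (a new reading comes with each control period).
- viewer.read_camera(name): name is "scene" or "side" or "wrist"; returns a dict with "color" (384x512x3 uint8, red, green, blue), "camera_matrix" (3x3 intrinsics, pixels), "R" (3x3) and "t" (3): a world point X has camera coordinates R X + t. Camera axes: x right, y down, z forward; pixel columns grow to the right and rows downward; lengths in m; the calibration is good to about 2 mm. A picture is of the moment at which its call begins. There is no depth.
- r.finish_job(): hands the job in, once; it reports no verdict.
The state is a dict: "time_s": time; "joint_pos": joint angles; "joint_vel": joint speeds; "joint_efforts": joint torques, N m; "eef_pos": TCP position; "eef_rot": TCP orientation; "ft_force": force on the tool from outside, world axes, zero at the start; "ft_torque": the same for the moment, N m; "opening": finger opening in m.
Only numpy, scipy, OpenCV 4.12 (cv2) and the standard library are available. Lean on these libraries where they do the work, as an engineer would, in place of code of your own. Each camera call takes 0.05 s, during which the arm holds its last target. There are 200 camera calls.

## Task

Swing the heavy polishing motor on its free-running arm round until its wheel faces the brass workpiece in the red work rest, and leave it standing there, let go and fully at rest for five seconds. Push it gently, and only by the rubber bumper rolls on its two sides: do not squash a bumper fully in, touch the motor, boom or wheel, swing it fast or let it run near its end stops. Leave the jar and the copper pipe beside the post where they are.

Things in the scene. Friction and masses are not known exactly. Their poses are not given: they have to be found in the camera images.
- swing (a joint): Angle of the arm about its fixed upright post (rad). Positive: anticlockwise from above, the head moves to the robot's right (-y). Stops at -0.9 and 0.85; keep 0.06 rad clear of them. Nearly free bearing (damping 0.02 N m s/rad, dry friction 0.002 N m): it coasts for many seconds. Inertia about 0.65 kg m2, like 6 kg at the bumpers; true mass up to 30 percent off. Keep below 0.6 rad/s.
- hood (a point): Middle of the motor hood's flat top, 330 mm from the post axis, z 119 mm. Axes turn with the arm: x level to the post, y to the arm's left, z up. Green boom (50 mm wide, z 55 to 95), motor (88 mm across, 255 to 405 mm from the post), hood (110 mm wide, 245 to 415 mm, nothing above z 121) and grey wheel (100 mm across, ends at 455 mm) are one piece; not to be touched. Post 168 mm high.
- face_left (a point): Outermost point, at mid-length, of the left bumper: black rubber roll with two yellow bands, 60 mm in diameter, 160 mm long (250 to 410 mm from the post), lying along the arm's left (+y) side, spanning z 55 to 115 mm. Unpressed, this point is 75 mm left of the arm's centre line, 330 mm from the post, at z 85 mm. Pushing it swings the arm positive.
- face_right (a point): The same for the right bumper roll, at the right (-y) side of the arm, 75 mm from the centre line. Pushing it swings the arm negative. The head measures 150 mm over both bumpers.
- bumper_left (a joint): How far the left bumper is pressed in (m): 0 free, 0.020 at its stop; keep below 0.018. Spring 300 N/m with hardly any damping (2 N s/m), so the head rebounds from a hand held still.
- bumper_right (a joint): The same for the right bumper.
- station (a point): Centre of a yellow disc 50 mm across, flat on the bench 330 mm from the post axis: the head's middle must stand above it. Its x axis points level to the post, z up. Fixed with it, the work rest: dark steel foot 50 x 90 mm, two red jaws and the brass workpiece, 90 mm high, 480 to 530 mm from the post along -x, just beyond the wheel's path. In place: hood's x axis within 0.1 rad of this one.
- jar: White-capped jar, 70 mm wide and 100 mm high, standing left of the post; origin under its centre; leave alone
- pipe: Short copper pipe standing on end right of the post, 42 mm wide and 80 mm high; origin under its centre; leave alone
There are look-alikes about, which are no part of the job. Leave any turquoise look-alike of the part that bears station alone.

How it is judged:
By the outcome, as a careful person would: the job done as asked, in the order asked, and still so for the second after the job is handed in, with the robot touching nothing.
It also fails if it takes over 45 s, if anything falls off the work surface, if the arm or the gripper's body presses on something with over 40 N, if the wrist force passes 120 N, or if a joint passes its speed limit or range.

## Working session

There is one attempt and no reset: what is moved stays moved. The work goes in short steps, Python scripts to look and compute and a tool call to move; the robot and the scene stay as the last step left them, time stands still between calls to the robot, and variables do not carry over. Pictures are saved under pics/ and viewed, about 8 in all and at most 12, crops included, and the job is handed in when it is done.

Besides the shell and the picture viewer there is one more tool, called after "Request:" by a JSON object that holds its "op" and its "data". send_rows: Moves the arm, as the interface text tells. Its arguments: {"type":"object","properties":{"steps":{"type":"array","items":{"type":"array","items":{"type":"number"}}},"grip_force":{"type":"number"}},"required":["steps"]}

```bash
mkdir -p pics; python3 - <<'E'
from plant import r, viewer
import cv2,pickle,numpy as np
s=r.read_state(); print({k:np.round(v,3) for k,v in s.items()})
d={}
for n in ["scene","side"]:
    c=viewer.read_camera(n); d[n]=c
    print(n,np.round(c["camera_matrix"],1).tolist(),np.round(c["R"],3).tolist(),np.round(c["t"],3).tolist())
    cv2.imwrite(f"pics/{n}0.png",c["color"][:,:,::-1])
pickle.dump(d,open("d0.pkl","wb"))
E
```

```text
{'time_s': np.float64(0.0), 'joint_pos': array([ 0.014,  0.322, -0.07 ,  1.452,  0.023,  1.371, -0.057]), 'joint_vel': array([-0.001, -0.001, -0.001,  0.001,  0.   ,  0.001, -0.001]), 'joint_efforts': array([-0.0000e+00, -4.9128e+01, -4.0400e-01, -3.1253e+01, -6.4000e-02,
        4.4000e-02,  0.0000e+00]), 'eef_pos': array([ 0.649, -0.   ,  0.229]), 'eef_rot': array([-1.571,  0.002,  0.   ]), 'ft_force': array([ 0.847, -0.442,  0.257]), 'ft_torque': array([0.036, 0.016, 0.039]), 'opening': np.float64(0.087)}
scene [[377.3, 0.0, 246.7], [0.0, 377.3, 191.0], [0.0, 0.0, 1.0]] [[-0.285, 0.958, 0.015], [0.75, 0.233, -0.618], [-0.596, -0.165, -0.786]] [0.211, -0.46, 1.508]
side [[404.9, 0.0, 258.3], [0.0, 404.9, 188.7], [0.0, 0.0, 1.0]] [[0.955, -0.295, 0.007], [-0.196, -0.654, -0.73], [0.22, 0.696, -0.683]] [-0.66, 0.189, 1.14]
```

View pics/scene0.png

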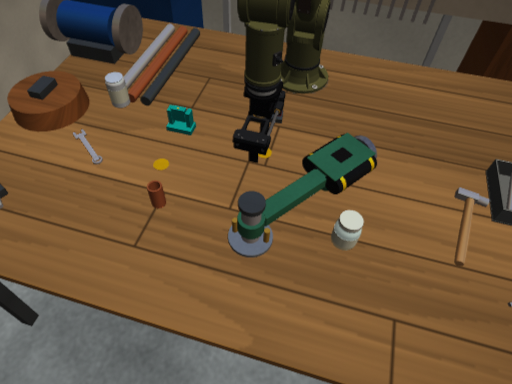

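View pics/side0.png

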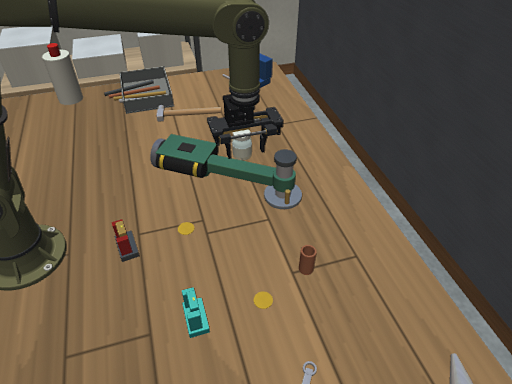

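Scene: the arm points from the post (scene 250,235) to the head at (342,158). The real yellow disc is partly hidden by the gripper at scene (265,153) and clear in side at (186,228), beside the red rest at side (124,240). The turquoise rest with its own disc at scene (161,164) is the decoy.

```bash
cat > h.py <<'E'
import numpy as np,cv2
def ray(c,uv,z):
    K,R,t=c["camera_matrix"],c["R"],c["t"]
    d=R.T@np.linalg.inv(K)@np.array([*uv,1.]); o=-R.T@t
    return (o+d*(z-o[2])/d[2])
def blobs(c,lo,hi,amin=25):
    h=cv2.cvtColor(c["color"],cv2.COLOR_RGB2HSV); m=cv2.inRange(h,np.array(lo),np.array(hi))
    n,l,s,ce=cv2.connectedComponentsWithStats(m)
    return [(ce[i],s[i],l==i) for i in range(1,n) if s[i,4]>=amin]
E
python3 - <<'E'
import pickle,numpy as np,cv2
from h import *
d=pickle.load(open("d0.pkl","rb"))
for n in d:
    c=d[n]; print(n)
    for nm,lo,hi,z in [("yellow",(20,180,120),(30,255,255),0),("hoodgreen",(70,100,30),(85,255,140),.119),("red",(0,180,80),(6,255,255),.07),("postcol",(100,5,40),(130,90,90),.168),("flange",(100,20,90),(125,120,200),0.006)]:
        for ce,s,m in blobs(c,lo,hi,40): 
            if s[4]<5000: print(nm,np.round(ce),s.tolist(),np.round(ray(c,ce,z),3))
a=[ray(d["side"],(284,195),0),ray(d["scene"],(250,239),0),ray(d["side"],(285,156),.168),ray(d["scene"],(252,200),.168)]
print(np.round(a,3))
h=cv2.cvtColor(d["side"]["color"],cv2.COLOR_RGB2HSV)
for u,v in [(200,143),(187,147),(285,156),(282,200),(255,175)]: print(u,v,h[v,u])
im=d["side"]["color"][100:280,90:330,::-1]; a=cv2.resize(im,None,fx=3.3,fy=3.3,interpolation=2); cv2.imwrite("pics/crop1.png",a)
E
```

```text
scene
yellow [266. 154.] [258, 148, 14, 10, 65] [ 0.457 -0.019  0.   ]
yellow [161. 164.] [153, 158, 16, 12, 149] [ 0.599 -0.329  0.   ]
hoodgreen [312. 180.] [238, 133, 137, 105, 3234] [0.624 0.147 0.119]
postcol [170.  65.] [143, 29, 55, 70, 445] [ 0.315 -0.396  0.168]
postcol [90. 44.] [68, 38, 46, 13, 235] [ 0.285 -0.71   0.168]
postcol [41. 84.] [28, 77, 26, 16, 217] [ 0.537 -0.734  0.168]
postcol [252. 202.] [239, 192, 26, 21, 454] [0.781 0.022 0.168]
flange [147.  53.] [125, 25, 47, 57, 244] [ 0.048 -0.642  0.006]
flange [113.  77.] [105, 73, 17, 10, 133] [ 0.241 -0.693  0.006]
flange [ 87. 144.] [74, 130, 24, 29, 113] [ 0.598 -0.593  0.006]
flange [368. 143.] [360, 137, 16, 15, 80] [0.31  0.299 0.006]
flange [471. 194.] [459, 188, 31, 13, 92] [0.438 0.619 0.006]
flange [248. 244.] [228, 227, 44, 29, 591] [0.803 0.022 0.006]
side
yellow [185. 228.] [178, 223, 16, 12, 145] [ 0.453 -0.028  0.   ]
yellow [263. 300.] [254, 292, 18, 17, 236] [ 0.601 -0.329  0.   ]
hoodgreen [212. 157.] [156, 135, 139, 50, 1615] [0.58  0.138 0.119]
hoodgreen [239. 177.] [206, 170, 67, 15, 105] [0.63
[... 321 characters left out ...]
]
postcol [285. 156.] [275, 150, 22, 14, 232] [0.779 0.017 0.168]
postcol [153. 159.] [151, 153, 5, 13, 42] [0.4   0.116 0.168]
postcol [132. 242.] [128, 231, 10, 24, 93] [ 0.318 -0.189  0.168]
flange [160. 111.] [157, 105, 6, 11, 45] [0.459 0.636 0.006]
flange [157. 144.] [151, 139, 12, 14, 60] [0.42  0.413 0.006]
flange [282. 197.] [264, 185, 38, 22, 437] [0.775 0.01  0.006]
flange [460. 371.] [454, 354, 14, 30, 150] [ 0.968 -0.633  0.006]
flange [308. 373.] [303, 361, 14, 23, 146] [ 0.641 -0.538  0.006]
[[0.786 0.022 0.   ]
 [0.782 0.022 0.   ]
 [0.778 0.017 0.168]
 [0.774 0.021 0.168]]
200 143 [ 79 111 113]
187 147 [15 10 50]
285 156 [105  36  84]
282 200 [107  47 147]
255 175 [72 93 63]
```

View pics/crop1.png

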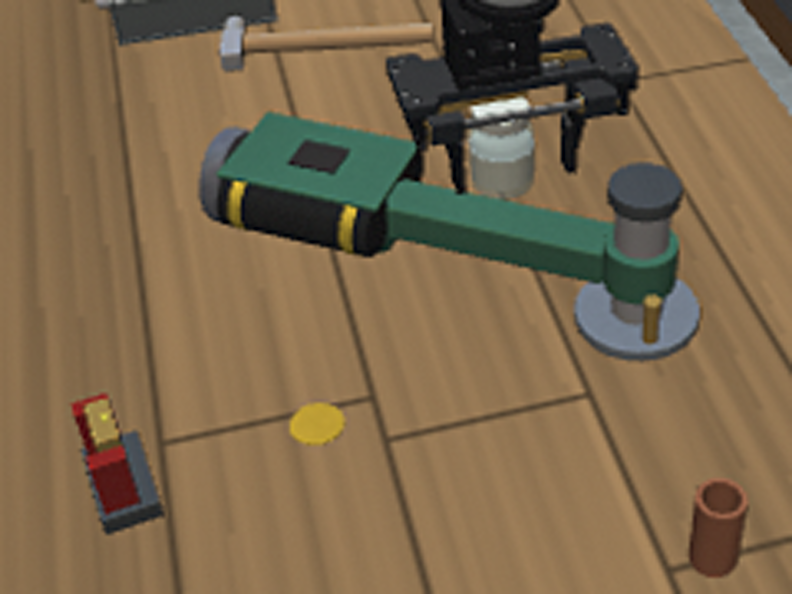

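```bash
python3 - <<'E'
import pickle,numpy as np
from h import *
d=pickle.load(open("d0.pkl","rb")); S,D=d["scene"],d["side"]
P=np.array([.779,.020]); ST=np.array([.455,-.027])
# dark square on hood top
for n,c,box in [("scene",S,(325,145,362,168)),("side",D,(176,140,198,155))]:
    x0,y0,x1,y1=box; g=c["color"][y0:y1,x0:x1].astype(int)
    m=(g.max(2)-g.min(2)<16)&(g.max(2)<70); v,u=np.nonzero(m); p=ray(c,(u.mean()+x0,v.mean()+y0),.121)
    w=P-p[:2]; print(n,m.sum(),u.mean()+x0,v.mean()+y0,np.round(p,3),"r",np.hypot(*w),"yaw",np.arctan2(w[1],w[0]))
for n,uv,z in [("side",(185.5,228.3),0),("scene",(161,164),0)]:
    p=ray(d[n],uv,z); w=P-p[:2]; print("disc",p,np.hypot(*w),np.arctan2(w[1],w[0]))
for ce,s,m in blobs(D,(0,180,80),(6,255,255)): 
    p=ray(D,ce,.05); w=P-p[:2]; print("red",p,np.hypot(*w),np.arctan2(w[1],w[0]))
print("jar top",ray(S,(351,219),.1),"bottom",ray(S,(346,243),0)); print("pipe",ray(S,(155,187),.08),ray(D,(308,252),.08))
print("wheel",ray(S,(368,146),.1))
E
```

```text
scene 180 342.65555555555557 155.32777777777778 [0.511 0.215 0.121] r 0.3310903126184028 yaw -0.628264880050845
side 112 186.19642857142858 147.01785714285714 [0.509 0.208 0.121] r 0.3287787676909326 yaw -0.6089602428590444
disc [ 4.52553382e-01 -2.90012278e-02  1.11022302e-16] 0.3301037938994574 0.14899251040564962
disc [ 6.00195837e-01 -3.27037079e-01  1.11022302e-16] 0.39039167866055147 1.0950385185144125
red [0.01923459 1.28919347 0.05      ] 1.4792212574348456 -1.031391676492282
red [ 0.27860307 -0.08428036  0.05      ] 0.5111472166245183 0.20545476732847862
jar top [0.70803444 0.26676183 0.1       ] bottom [0.71707639 0.27734614 0.        ]
pipe [ 0.74662121 -0.26393225  0.08      ] [ 0.74126308 -0.27519974  0.08      ]
wheel [0.42830774 0.28372224 0.1       ]
```

Request:
{"op": "send_rows", "data": {"steps": [[0, -14, 0, 60, 0, 9, 0], [0, -28, 0, 120, 0, 18, 0], [0, -42, 0, 180, 0, 27, 0], [0, -52, 0, 240, 0, 35, 0], [0, -56, 0, 293, 0, 35, 0]], "grip_force": 10}}

```text
time_s: 0.72
eef_pos: [0.5927, 0.2955, 0.2303]
eef_rot: [-1.571, 0.0, -0.61]
ft_force: [0.5, -0.0, 0.3]
opening: 0.045
```

Request:
{"op": "send_rows", "data": {"steps": [[0, 0, 40, 0, 0, 0, 0], [0, 0, 90, 0, 0, 0, 0], [0, 0, 130, 0, 0, 0, 0], [0, 0, 149, 0, 0, 0, 0], [0, 0, 149, 0, 0, 0, 0]]}}

```text
time_s: 1.35
eef_pos: [0.5932, 0.2925, 0.0802]
eef_rot: [-1.573, 0.001, -0.611]
ft_force: [-0.1, 0.4, 1.0]
opening: 0.0018
```

```bash
cat >> h.py <<'E'
P=np.array([.779,.020])
def look(tag=None):
    from plant import r,viewer
    c=viewer.read_camera("scene"); s=r.read_state()
    g=c["color"].astype(int); h=cv2.cvtColor(c["color"],cv2.COLOR_RGB2HSV)
    # dark square inside bright hood top: fill holes of the hood's green
    green=cv2.inRange(h,np.array((70,100,30)),np.array((85,255,255)))
    dark=((g.max(2)-g.min(2)<16)&(g.max(2)<70)).astype(np.uint8)
    n,l,st,ce=cv2.connectedComponentsWithStats(dark)
    for i in range(1,n):
        if 100<st[i,4]<300:
            ring=cv2.dilate((l==i).astype(np.uint8),np.ones((7,7)))-(l==i); f=(green[ring>0]>0).mean()
            if f>.5:
                p=ray(c,ce[i],.121); w=P-p[:2]
                print("t",round(s["time_s"],3),"hood",np.round(p[:2],3),"r",round(np.hypot(*w),3),"yaw",round(np.arctan2(w[1],w[0]),4),st[i,4])
    print("eef",np.round(s["eef_pos"],4),np.round(s["eef_rot"],3),"F",np.round(s["ft_force"],2),"t",round(s["time_s"],3))
    if tag: cv2.imwrite(f"pics/{tag}.png",c["color"][:,:,::-1])
E
python3 -c "
from h import *
look('a'); look()"
```

```text
t 1.4 hood [0.509 0.211] r 0.331 yaw -0.6156 166
t 1.4 hood [0.576 0.128] r 0.23 yaw -0.4896 124
eef [0.5944 0.2931 0.0821] [-1.57  -0.    -0.611] F [ 0.32 -0.59  0.7 ] t 1.4
t 1.45 hood [0.509 0.211] r 0.331 yaw -0.6156 166
t 1.45 hood [0.576 0.129] r 0.231 yaw -0.49 123
eef [0.5951 0.2935 0.0833] [-1.568e+00 -1.000e-03 -6.110e-01] F [ 1.09 -0.63 -0.21] t 1.45
```

View pics/a.png

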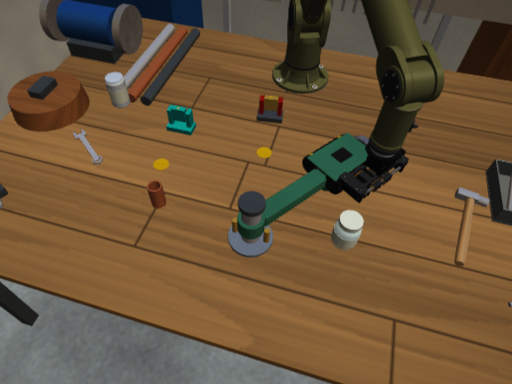

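The image shows the shut fingers beside the left bumper at (370,180), clear of the jar at (348,230). The head is still at yaw -0.616 and the station is at +0.149. Plan: nudge it with the hand at constant slow speed so it leaves at about twice that speed, cross over, then catch it on the right bumper with the hand retreating at half its speed.

Request:
{"op": "send_rows", "data": {"steps": [[0, 0, 0, -7, 0, 0, 0], [0, 0, 0, -15, 0, 0, 0], [0, 0, 0, -20, 0, 0, 0], [0, 0, 0, -24, 0, 0, 0], [0, 0, 0, -28, 0, 0, 0]]}}

```text
time_s: 2.08
eef_pos: [0.5778, 0.2698, 0.0817]
eef_rot: [-1.571, -0.0, -0.611]
ft_force: [0.4, 0.2, -0.9]
opening: 0.0003
```

Request:
{"op": "send_rows", "data": {"steps": [[0, 0, 0, -4, 0, 0, 0], [0, 0, 0, -8, 0, 0, 0], [0, 0, 0, -12, 0, 0, 0], [0, 0, 0, -16, 0, 0, 0], [0, 0, 0, -20, 0, 0, 0]]}}

```text
time_s: 2.7
eef_pos: [0.5663, 0.2532, 0.0815]
eef_rot: [-1.571, -0.0, -0.611]
ft_force: [-0.2, 0.7, 0.3]
opening: 0.0006
```

```bash
python3 -c "
from h import *
look()"
```

```text
t 2.75 hood [0.499 0.196] r 0.331 yaw -0.56 162
t 2.75 hood [0.57  0.116] r 0.23 yaw -0.4309 125
eef [0.5661 0.2524 0.0815] [-1.572 -0.    -0.611] F [-0.82 -1.18  0.27] t 2.75
```

Request:
{"op": "send_rows", "data": {"steps": [[0, 0, -25, 8, 0, 0, 0], [0, 0, -75, 10, 0, 0, 0], [0, 0, -115, 10, 0, 0, 0], [0, 18, -115, -44, 0, 0, 0], [0, 37, -115, -98, 0, 0, 0]]}}

```text
time_s: 3.38
eef_pos: [0.5404, 0.1508, 0.1971]
eef_rot: [-1.57, -0.001, -0.61]
ft_force: [0.6, -0.6, -0.6]
opening: 0.0004
```

Request:
{"op": "send_rows", "data": {"steps": [[0, 18, 0, -54, 0, 0, 0], [0, 37, 0, -108, 0, -10, 0], [0, 55, 0, -162, 0, -20, 0], [0, 73, 0, -216, 0, -30, 0], [0, 73, 0, -216, 0, -40, 0]]}}

```text
time_s: 4.0
eef_pos: [0.4749, -0.0721, 0.1968]
eef_rot: [-1.572, 0.0, 0.085]
ft_force: [-0.7, 0.7, 0.6]
opening: 0.0005
```

```bash
python3 -c "
from h import *
look('b')"
```

```text
t 4.05 hood [0.464 0.119] r 0.33 yaw -0.3059 146
t 4.05 hood [0.554 0.056] r 0.227 yaw -0.1607 155
eef [ 0.4753 -0.0703  0.1968] [-1.572  0.     0.093] F [ 0.1  -0.01 -0.3 ] t 4.05
```

Request:
{"op": "send_rows", "data": {"steps": [[0, 0, 45, 0, 0, -3, 0], [0, 0, 90, 0, 0, -3, 0], [0, 0, 115, 0, 0, -3, 0], [0, 0, 115, 0, 0, -3, 0]]}}

```text
time_s: 4.55
eef_pos: [0.4747, -0.0662, 0.0797]
eef_rot: [-1.57, 0.005, 0.138]
ft_force: [-0.5, -0.4, 0.5]
opening: 0.0009
```

```bash
python3 -c "
from h import *
look('c')"
```

```text
t 4.6 hood [0.456 0.087] r 0.33 yaw -0.2039 140
eef [ 0.4761 -0.0663  0.0814] [-1.571e+00  1.000e-03  1.390e-01] F [ 0.41 -0.19  0.06] t 4.6
```

Request:
{"op": "send_rows", "data": {"steps": [[0, 0, 0, 0, 0, 0, 0], [0, 0, 0, 0, 0, 0, 0], [0, 0, 0, 0, 0, 0, 0], [0, 0, 0, -2, 0, 0, 0], [0, 0, 0, -5, 0, 0, 0]]}}

```text
time_s: 5.22
eef_pos: [0.4773, -0.0718, 0.0817]
eef_rot: [-1.571, -0.0, 0.14]
ft_force: [-0.0, -0.5, 0.1]
opening: 0.0005
```

```bash
python3 -c "
from h import *
look('d')"
```

```text
t 5.275 hood [0.45  0.047] r 0.33 yaw -0.081 139
eef [ 0.4773 -0.0724  0.0817] [-1.571 -0.     0.139] F [ 0.1  -0.64 -0.49] t 5.275
```

Request:
{"op": "send_rows", "data": {"steps": [[0, 0, 0, -3.1, 0, 0, 0], [0, 0, 0, -6.2, 0, 0, 0], [0, 0, 0, -9.3, 0, 0, 0], [0, 0, 0, -12.4, 0, 0, 0], [0, 0, 0, -15.5, 0, 0, 0]]}}

```text
time_s: 5.9
eef_pos: [0.4794, -0.0872, 0.0816]
eef_rot: [-1.571, -0.0, 0.14]
ft_force: [0.7, 0.3, 0.1]
opening: 0.0009
```

Request:
{"op": "send_rows", "data": {"steps": [[0, 0, 0, -3.1, 0, 0, 0], [0, 0, 0, -6.2, 0, 0, 0], [0, 0, 0, -9.3, 0, 0, 0], [0, 0, 0, -12.4, 0, 0, 0], [0, 0, 0, -15.5, 0, 0, 0]]}}

```text
time_s: 6.52
eef_pos: [0.4819, -0.1028, 0.0817]
eef_rot: [-1.571, -0.001, 0.14]
ft_force: [1.0, -1.3, -0.6]
opening: 0.0003
```

Request:
{"op": "send_rows", "data": {"steps": [[0, 0, 0, -3.1, 0, 0, 0], [0, 0, 0, -6.2, 0, 0, 0], [0, 0, 0, -9.3, 0, 0, 0], [0, 0, 0, -13, 0, 0, 0], [0, 0, 0, -18, 0, 0, 0]]}}

```text
time_s: 7.15
eef_pos: [0.484, -0.1203, 0.0815]
eef_rot: [-1.571, 0.0, 0.14]
ft_force: [-0.0, -0.1, 0.0]
opening: 0.0003
```

```bash
python3 -c "
from h import *
look('e')"
```

```text
t 7.2 hood [ 0.452 -0.024] r 0.33 yaw 0.1338 135
eef [ 0.4841 -0.1212  0.0816] [-1.571 -0.     0.139] F [-0.16 -0.55  0.21] t 7.2
```

Request:
{"op": "send_rows", "data": {"steps": [[0, 0, 0, -10, 0, 0, 0], [0, 0, 0, -30, 0, 0, 0], [0, 0, 0, -50, 0, 0, 0], [0, 0, 0, -60, 0, 0, 0], [0, 0, 0, -60, 0, 0, 0]]}}

```text
time_s: 7.82
eef_pos: [0.4923, -0.1803, 0.0815]
eef_rot: [-1.571, 0.0, 0.138]
ft_force: [-0.3, 0.9, 0.7]
opening: 0.0007
```

```bash
python3 -c "
from h import *
look('f')"
```

```text
t 7.875 hood [ 0.452 -0.024] r 0.33 yaw 0.1346 137
eef [ 0.4922 -0.1793  0.0814] [-1.57   0.     0.139] F [0.39 0.57 0.72] t 7.875
```

Request:
{"op": "send_rows", "data": {"steps": [[0, 0, -40, 0, 0, 0, 0], [0, 0, -80, -20, 0, 0, 0], [0, 0, -120, -40, 0, 0, 0], [0, 0, -120, -50, 0, 0, 0], [0, 0, -120, -50, 0, 0, 0]]}}

```text
time_s: 8.5
eef_pos: [0.4989, -0.2287, 0.2009]
eef_rot: [-1.57, 0.001, 0.139]
ft_force: [-1.0, 2.2, 0.1]
opening: 0.0006
```

```bash
python3 -c "
from h import *
look('g')"
```

```text
t 8.55 hood [ 0.452 -0.024] r 0.33 yaw 0.1342 136
eef [ 0.4986 -0.2279  0.2002] [-1.569  0.002  0.14 ] F [-0.16  0.45  0.84] t 8.55
```

The head is standing at yaw 0.134, with the station at 0.149. Next I let five-plus seconds pass, clear of everything.

Request:
{"op": "send_rows", "data": {"steps": [[0, 0, 0, 0, 0, 0, 0], [0, 0, 0, 0, 0, 0, 0], [0, 0, 0, 0, 0, 0, 0], [0, 0, 0, 0, 0, 0, 0], [0, 0, 0, 0, 0, 0, 0]]}}

```text
time_s: 9.18
eef_pos: [0.4993, -0.229, 0.2016]
eef_rot: [-1.571, -0.0, 0.14]
ft_force: [0.9, 0.2, 0.4]
opening: 0.0002
```

Request:
{"op": "send_rows", "data": {"steps": [[0, 0, 0, 0, 0, 0, 0], [0, 0, 0, 0, 0, 0, 0], [0, 0, 0, 0, 0, 0, 0], [0, 0, 0, 0, 0, 0, 0], [0, 0, 0, 0, 0, 0, 0]]}}

```text
time_s: 9.8
eef_pos: [0.4993, -0.2291, 0.2016]
eef_rot: [-1.571, -0.0, 0.14]
ft_force: [-0.0, 0.6, -0.9]
opening: 0.0007
```

Request:
{"op": "send_rows", "data": {"steps": [[0, 0, 0, 0, 0, 0, 0], [0, 0, 0, 0, 0, 0, 0], [0, 0, 0, 0, 0, 0, 0], [0, 0, 0, 0, 0, 0, 0], [0, 0, 0, 0, 0, 0, 0]]}}

```text
time_s: 10.42
eef_pos: [0.4993, -0.2291, 0.2016]
eef_rot: [-1.571, -0.0, 0.14]
ft_force: [-0.2, 0.1, -0.5]
opening: 0.0004
```

Request:
{"op": "send_rows", "data": {"steps": [[0, 0, 0, 0, 0, 0, 0], [0, 0, 0, 0, 0, 0, 0], [0, 0, 0, 0, 0, 0, 0], [0, 0, 0, 0, 0, 0, 0], [0, 0, 0, 0, 0, 0, 0]]}}

```text
time_s: 11.05
eef_pos: [0.4993, -0.2291, 0.2016]
eef_rot: [-1.571, -0.0, 0.14]
ft_force: [0.4, 0.2, 0.3]
opening: 0.0005
```

```bash
python3 -c "
from h import *
look('w1')"
```

```text
t 11.1 hood [ 0.452 -0.024] r 0.33 yaw 0.1346 137
eef [ 0.4993 -0.229   0.2016] [-1.571 -0.     0.14 ] F [-0.28  0.54  0.57] t 11.1
```

Request:
{"op": "send_rows", "data": {"steps": [[0, 0, 0, 0, 0, 0, 0], [0, 0, 0, 0, 0, 0, 0], [0, 0, 0, 0, 0, 0, 0], [0, 0, 0, 0, 0, 0, 0], [0, 0, 0, 0, 0, 0, 0]]}}

```text
time_s: 11.72
eef_pos: [0.4993, -0.2291, 0.2016]
eef_rot: [-1.571, -0.0, 0.14]
ft_force: [-0.2, -0.0, -0.2]
opening: 0.0004
```

Request:
{"op": "send_rows", "data": {"steps": [[0, 0, 0, 0, 0, 0, 0], [0, 0, 0, 0, 0, 0, 0], [0, 0, 0, 0, 0, 0, 0], [0, 0, 0, 0, 0, 0, 0], [0, 0, 0, 0, 0, 0, 0]]}}

```text
time_s: 12.35
eef_pos: [0.4993, -0.229, 0.2016]
eef_rot: [-1.571, -0.0, 0.14]
ft_force: [0.3, 0.1, 0.2]
opening: 0.0007
```

Request:
{"op": "send_rows", "data": {"steps": [[0, 0, 0, 0, 0, 0, 0], [0, 0, 0, 0, 0, 0, 0], [0, 0, 0, 0, 0, 0, 0], [0, 0, 0, 0, 0, 0, 0], [0, 0, 0, 0, 0, 0, 0]]}}

```text
time_s: 12.98
eef_pos: [0.4993, -0.2291, 0.2016]
eef_rot: [-1.571, -0.0, 0.14]
ft_force: [-0.1, 0.2, 0.1]
opening: 0.0008
```

Request:
{"op": "send_rows", "data": {"steps": [[0, 0, 0, 0, 0, 0, 0], [0, 0, 0, 0, 0, 0, 0], [0, 0, 0, 0, 0, 0, 0], [0, 0, 0, 0, 0, 0, 0], [0, 0, 0, 0, 0, 0, 0]]}}

```text
time_s: 13.6
eef_pos: [0.4993, -0.2291, 0.2016]
eef_rot: [-1.571, -0.0, 0.14]
ft_force: [-0.2, -0.0, -0.1]
opening: 0.0005
```

Request:
{"op": "send_rows", "data": {"steps": [[0, 0, 0, 0, 0, 0, 0], [0, 0, 0, 0, 0, 0, 0], [0, 0, 0, 0, 0, 0, 0], [0, 0, 0, 0, 0, 0, 0], [0, 0, 0, 0, 0, 0, 0]]}}

```text
time_s: 14.22
eef_pos: [0.4993, -0.2291, 0.2016]
eef_rot: [-1.571, -0.0, 0.14]
ft_force: [0.4, -0.2, -0.0]
opening: 0.0002
```

Request:
{"op": "send_rows", "data": {"steps": [[0, 0, 0, 0, 0, 0, 0], [0, 0, 0, 0, 0, 0, 0], [0, 0, 0, 0, 0, 0, 0], [0, 0, 0, 0, 0, 0, 0], [0, 0, 0, 0, 0, 0, 0]]}}

```text
time_s: 14.85
eef_pos: [0.4993, -0.2291, 0.2016]
eef_rot: [-1.571, -0.0, 0.14]
ft_force: [0.7, -0.7, 0.2]
opening: 0.0005
```

```bash
python3 -c "
from h import *
look('w2')"
```

```text
t 14.9 hood [ 0.452 -0.024] r 0.33 yaw 0.1342 136
eef [ 0.4993 -0.2291  0.2016] [-1.571 -0.     0.14 ] F [ 0.32 -0.66 -0.26] t 14.9
```

View pics/w2.png

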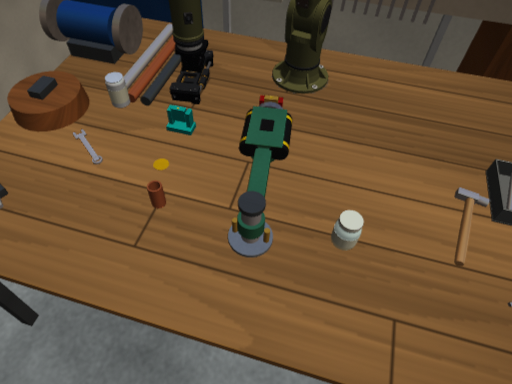

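The head (268,125) covers the disc and its wheel faces the red rest at (271,100). The jar and pipe are where they were, the hand is clear, and the yaw has not changed for more than 7 s.

```bash
python3 -c "
from plant import r
print(r.finish_job())"
```

```text
the job is handed in; nothing more can be done
None
```

The polishing motor now stands with its wheel facing the brass workpiece in the red rest, let go and at rest. I handed the job in at about 15 s.

- **Moves:** I gave the left bumper one slow nudge with the shut fingers at about 32 mm/s, and the arm coasted at about 0.19 rad/s. I crossed over the top and caught it on the right bumper with the hand retreating at about half the head's speed. Then I backed off and lifted clear.
- **Final position:** the arm's angle in the image is 0.134 rad against 0.149 for the station, so it is about 0.015 rad off (0.1 allowed). The head's middle is about 5 mm from the disc centre.
- **At rest:** five readings from 7.2 to 14.9 s stayed within 0.001 rad. No contact force showed above the sensor noise at the end.
- **Surroundings:** the jar and copper pipe appear unmoved in the last picture, and I went nowhere near the turquoise look-alike.
- **Not measured directly:** I worked out the bumper compression from the speeds (about 5 mm, limit 18 mm). The end stops cannot be seen, so I did not measure clearance from them. The two cameras disagreed by about 0.02 rad on the starting angle, which suggests the final angle is good to roughly that.

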